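Level the instrument shelf

TASK

Set the spirit level upright on the little metal instrument shelf, lengthwise on its black strip, and let go of it. Then take the shelf's levelling foot by the wing grip of its knob, press it down until the foot stands on the base plate, and keep pressing while you turn it until the bubble sits midway between the two lines. Finish while still holding the knob, foot pressed down and bubble centred; leave the other things on the bench where they are.

Things in the scene. Friction and masses are not known exactly. Their poses are not given: they have to be found in the camera images.
- level: Loose spirit level, bare aluminium bar 150 mm long (x) x 24 wide (y) x 38 high, 0.35 kg, ends alike, lying upright on the bench left or right of the shelf. Origin: centre of the underside, z up. Between its 36 long end blocks the bar is 26 high, with the green vial above in the gap (top 38): pinch across the width at the middle, below 26.
- bubble (a joint): White bubble, 16 mm long; two black lines 22 mm apart. Value: its place (m) along the level's x, 0 = centred, positive towards the level's +x end, stops at -0.022 and 0.022. It runs to the HIGHER end, 2 mm per 0.001 rad of tilt; settles in 1 to 1.5 s.
- seat (a point): Centre of the black strip (170 x 36 mm) on top of the shelf, about 70 mm above the bench. y runs along strip and shelf, away from the foot, towards the hinge (60 beyond this point); z up. The knob's axis is 150 away along -y. The shelf is an aluminium plate 160 x 280 x 10 over a base plate 8 thick that is fixed to the bench, turned up to 0.3 rad.
- knob_grip (a point): On the axis of the knob (black flange, grey wing), 55 mm above the shelf, 19 above the knob's round flange (64 across, 28 to 36 above the shelf). On the flange stands the wing: a bar 46 long (x) x 14 wide (y) x 26 high (36 to 62 above the shelf), pinched across its width from above with the fingertips pressing on the flange. z up. Turns with the knob.
- knob (a joint): Turn of the knob (rad), growing CLOCKWISE seen from above, -0.6 to 2.2; starts at -0.2 to 0.2. Clockwise raises the foot end of the shelf: 0.006 rad of tilt, 1.3 mm at the knob, 12 mm of bubble per rad. At the start, foot pressed down, the foot end is low: level needs some 0.5 to 1.5 rad clockwise. Stiff (0.05 N m); stays where it is turned.
- rocker (a joint): Lift (rad) of shelf and foot about the sprung hinge: 0 = foot pressed down on the base plate (firm stop); 0.024 = left alone, foot about 5 mm clear of the base. About 3 to 6 N down on the knob presses it home; 6 to 15 N holds it. Let go, it springs up and the bubble runs to the foot end.
- meter: Bystander: hand multimeter, grey block 130 x 70 x 36 high (mm). Origin: underside.
- spool: Bystander: solder spool, 60 across, 33 high (mm). Origin: underside.
- jar: Bystander: small flux jar, 42 across, 50 high (mm). Origin: underside.
- driver: Bystander: screwdriver, 170 long, lying (mm). Origin: underside.
- board: Bystander: circuit board 70 x 100, with chips, lying flat (mm). Origin: underside.
- tray: Bystander: white divided parts tray 110 x 150 x 30 (mm). Origin: underside.

How it is judged:
By the outcome, as a careful person would: the job done as asked, in the order asked, and still so for the second after the job is handed in, while the arm keeps its last pose, push and grip.
It also fails if it takes over 72 s, if anything falls off the work surface, if the arm or the gripper's body presses on something with over 40 N, if the wrist force passes 120 N, or if a joint passes its speed limit or range.

ROBOT

A 6-joint arm with a two-finger parallel gripper is mounted at the origin on the work surface. World frame = base frame: x ahead of the robot, y to its left, z up, the work surface at z = 0. Lengths are in m, angles in degrees, forces in N, time in s.
With the tool pointing down it reaches from about 0.25 to 0.725 m from the base axis. Payload 9.7 kg.
Tool frame: the origin (TCP) lies midway between the tips of the shut fingers; the grasp point (between the pads) lies 19 mm behind it; z points along the fingers, y is the line along which they close (so a half turn about z gives the same grasp; the last joint's range is limited). The gripper opens to 85 mm and grips with 20 to 120 N. Pads are 22 mm wide; open, the fingers measure 114 mm over their backs; the gripper's body (76 mm by 85 mm) begins 54 mm behind the grasp point. The pads swing forward as they close: fully open they stand 13 mm farther back than shut.
Start: joints at [-74.714, 4.979, 10.078, 95.1, 0, 90], TCP at [0.145, -0.531, 0.231] pointing down, gripper open.
Joint ranges: [-179.16, 179.16], [-48.56, 103.87], [-65.8, 70.77], [-126.05, 130.52], [-82.76, 87.17], [-180, 180]. Speed limits (degrees/s): [127.2, 127.2, 147.25, 180, 180, 180].

INTERFACE

Orientations are given as [roll, pitch, yaw] about the fixed x, y, z axes, in that order (R = Rz(yaw) Ry(pitch) Rx(roll)).
In Python, from workcell import * gives the robot as it stands.
- The arm moves only by the tool servo_tool, never from a script. Its argument "moves" is a list of rows, each a list of 4 numbers: the shift along the world's x, y, z in fractions of the full range, 1 being 0.8 m, then the turn about the world's z in fractions of the full range, 1 being 2 pi rad. A call has 1 to 20 rows; each row is the pose to reach, as a shift and turn from the pose commanded when the call began; what a row does not reach only later rows make up. A row lasts 1/12 s, in which the tool goes at most 41.7 mm and 7.16 degrees, less where a joint would pass 70% of its speed; a pose out of reach is approached as far as the arm can. A call with a gripper value outside its range is refused whole. "claw" is the closure, from 0 (fully open) to 1 (shut), set as the call begins (left out, the last holds). The fingers move at their own pace and stop on an object; "force" is the grip in N (left out, the last holds). Time passes only in rows, so rows that repeat a pose let the fingers close. It gives the time, the measured TCP pose, the force, the opening and the grip force at its end, in the units of the state.
- get_obs(): the state, without advancing time (a new reading comes with each control period).
- camera(name): name is "scene" or "top"; returns the picture (400x640x3 uint8, red, green, blue); there is no depth.
- get_calibration(name): a dict with "fx", "fy", "cx", "cy" (pixels), "rvec" (rotation vector, rad) and "tvec" (3), from world to camera coordinates, as OpenCV has them. Camera axes: x right, y down, z forward; pixel columns grow to the right and rows downward; lengths in m; the calibration is good to about 2 mm. A picture is of the moment at which its call begins. get_calibration takes no time and is no camera call.
- job_done(): hands the job in; it is judged then, once.
The state is a dict: "time": time; "q": joint angles; "qd": joint speeds; "joint_efforts": joint torques, N m; "ee_pos": TCP position; "tcp_rot": TCP orientation; "wrist_force": force on the tool from outside, world axes, zero at the start; "torque": the same for the moment, N m; "opening": finger opening in m; "grasp_force": force on a finger pad.
Only numpy, scipy, OpenCV 4.12 (cv2) and the standard library are available. Lean on these libraries where they do the work, as an engineer would, in place of code of your own. Each camera call takes 0.05 s, during which the arm holds its last target. There are 200 camera calls.

## Working session

There is one attempt and no reset: what is moved stays moved. The work goes in short steps, Python scripts to look and compute and a tool call to move; the robot and the scene stay as the last step left them, time stands still between calls to the robot, and variables do not carry over. Pictures are saved under pics/ and viewed, at most 10 in all, crops included, and the job is handed in when it is done.

Besides the shell and the picture viewer there is one more tool, called after "Request:" as name([rows], argument=value, ...), one row to a line, values as JSON. servo_tool: Moves the arm, as the interface text tells. Its arguments: {"type":"object","properties":{"moves":{"type":"array","items":{"type":"array","items":{"type":"number"}}},"claw":{"type":"number"},"force":{"type":"number"}},"required":["moves"]}

```bash
mkdir -p pics; ls
cat > h.py <<'E'
from workcell import *
import numpy as np, cv2
def snap(n,f):
    im=np.array(camera(n)); cv2.imwrite('pics/'+f+'.png',im[:,:,::-1]); return im
def cal(n):
    c=get_calibration(n); K=np.array([[c['fx'],0,c['cx']],[0,c['fy'],c['cy']],[0,0,1]],float)
    R=cv2.Rodrigues(np.array(c['rvec'],float))[0]; return K,R,np.array(c['tvec'],float)
def ray(n,uv):
    K,R,t=cal(n); uv=np.atleast_2d(np.array(uv,float))
    d=(np.linalg.inv(K)@np.c_[uv,np.ones(len(uv))].T).T@R; return -R.T@t,d
def plane(n,uv,z):
    c,d=ray(n,uv); return c+d*((z-c[2])/d[:,2])[:,None]
def proj(n,p):
    K,R,t=cal(n); q=(np.atleast_2d(p)@R.T+t)@K.T; return q[:,:2]/q[:,2:]
def tri(a,b):
    c1,d1=ray('scene',a);c2,d2=ray('top',b);d1=d1[0]/np.linalg.norm(d1[0]);d2=d2[0]/np.linalg.norm(d2[0])
    s=np.linalg.lstsq(np.c_[d1,-d2],c2-c1,rcond=None)[0];p=c1+s[0]*d1;q=c2+s[1]*d2
    return (p+q)/2,np.linalg.norm(p-q)
E
python3 - <<'E'
from h import *
snap('scene','s0');snap('top','t0')
for n in('scene','top'):
    K,R,t=cal(n);print(n,K[0,0],-R.T@t,R[2])
print(get_obs())
E
```

```text
pics
scene 493.6480721769749 [0.87868787 0.58710667 1.08982173] [-0.25020659 -0.49734723 -0.8306879 ]
top 480.5556448633157 [ 0.43151641 -0.01295268  1.52214667] [ 0.10184111  0.01332218 -0.99471147]
{'time': 0.1, 'q': array([-7.47147260e+01,  5.00884154e+00,  1.00404577e+01,  9.50997804e+01,
       -3.61196716e-05,  9.00000818e+01]), 'qd': array([ 0.11465401, -0.02151058,  0.14728046, -0.03734777,  0.03302928,
        0.04640899]), 'joint_efforts': array([-9.00413670e-04, -5.21558583e+01,  4.65656519e+01,  1.60427060e-02,
       -1.37310758e-05,  2.37042156e-05]), 'ee_pos': array([ 0.14494161, -0.53035348,  0.23065851]), 'tcp_rot': array([-1.79931836e+02,  3.62170126e-05,  1.52851922e+01]), 'wrist_force': array([-0.85209743, -0.01399098,  0.25710629]), 'torque': array([ 0.01605484, -0.03510429, -0.01811706]), 'grasp_force': 0.0, 'opening': 0.08517173475490723}
```

View pics/s0.png

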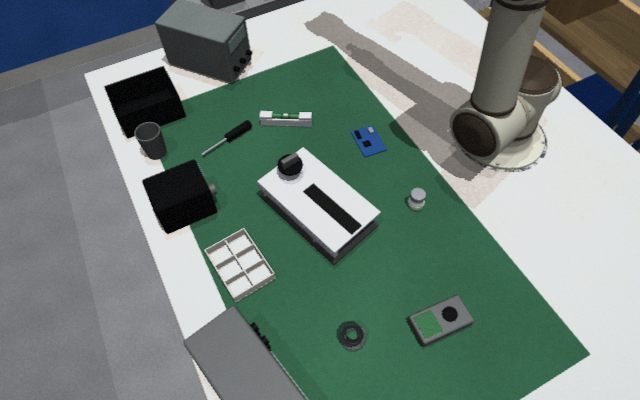

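View pics/t0.png

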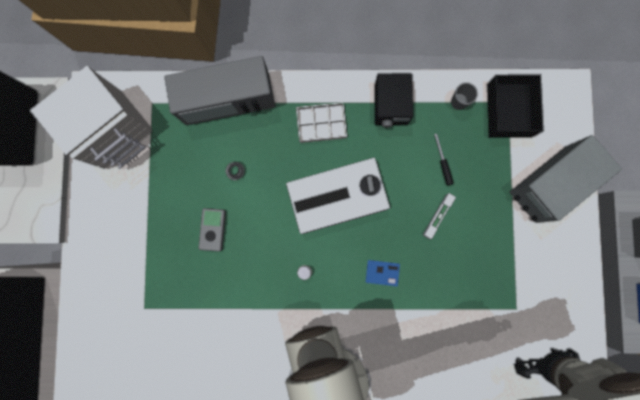

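The scene view shows the level at about (286,118), the knob at (290,163) and the strip at (331,208). In the top view they are at (440,216), (371,186) and (322,199). Next I segment them.

```bash
cat > seg.py <<'E'
from h import *
def blob(mask,near,mina=15):
    n,l,st,ce=cv2.connectedComponentsWithStats(mask.astype(np.uint8))
    ok=[i for i in range(1,n) if st[i,4]>=mina]
    i=min(ok,key=lambda i:np.hypot(*(ce[i]-near)))
    m=(l==i).astype(np.uint8); c=max(cv2.findContours(m,0,2)[0],key=cv2.contourArea)
    return m,ce[i],st[i],cv2.minAreaRect(c)
E
python3 - <<'E'
from seg import *
S=cv2.imread('pics/s0.png');T=cv2.imread('pics/t0.png')
for n,I,roi in(('scene',S,[(250,95,325,140),(240,140,390,265)]),('top',T,[(415,185,465,245),(280,150,400,240)])):
    g=I.astype(int)
    for k,(x0,y0,x1,y1) in enumerate(roi):
        sub=g[y0:y1,x0:x1]; mx=sub.max(2);mn=sub.min(2)
        if k==0:
            m=(mn>110); ys,xs=np.nonzero(m); r=cv2.minAreaRect(np.c_[xs+x0,ys+y0].astype(np.float32)); print(n,'level',m.sum(),r,cv2.boxPoints(r).tolist())
        else:
            m=(mx<45); nn,l,st,ce=cv2.connectedComponentsWithStats(m.astype(np.uint8))
            for i in range(1,nn):
                if st[i,4]>60:
                    ys,xs=np.nonzero(l==i); r=cv2.minAreaRect(np.c_[xs+x0,ys+y0].astype(np.float32)); print(n,'dark',st[i,4],ce[i]+[x0,y0],r,cv2.boxPoints(r).round(1).tolist())
a=cv2.resize(S[95:195,240:340],None,fx=5,fy=5,interpolation=cv2.INTER_CUBIC)
b=cv2.resize(T[150:250,365:465],None,fx=3,fy=3,interpolation=cv2.INTER_CUBIC)
a[0:0]=0; out=np.zeros((500,800,3),np.uint8);out[:,:500]=a;out[:300,500:]=b;cv2.imwrite('pics/c0.png',out)
E
```

```text
scene level 294 ((284.9017333984375, 117.95606994628906), (52.15829086303711, 13.988814353942871), 2.2906100749969482) [[258.5638732910156, 123.90254974365234], [259.1229553222656, 109.92491912841797], [311.2395935058594, 112.00959014892578], [310.6805114746094, 125.98722076416016]]
scene dark 290 [289.9862069  166.63793103] ((289.5, 165.0), (20.0, 23.0), 90.0) [[278.0, 155.0], [301.0, 155.0], [301.0, 175.0], [278.0, 175.0]]
scene dark 761 [332.31537451 208.75689882] ((331.75225830078125, 208.283203125), (64.533447265625, 12.41751480102539), 41.18592834472656) [[303.3999938964844, 191.6999969482422], [311.6000061035156, 182.39999389648438], [360.1000061035156, 224.89999389648438], [351.8999938964844, 234.1999969482422]]
scene dark 484 [296.72727273 227.47933884] ((297.86102294921875, 228.52554321289062), (99.76370239257812, 5.5958099365234375), 42.709388732910156) [[259.29998779296875, 196.6999969482422], [263.1000061035156, 192.60000610351562], [336.3999938964844, 260.29998779296875], [332.6000061035156, 264.3999938964844]]
scene dark 75 [355.24       236.77333333] ((355.9070739746094, 236.393798828125), (1.9755140542984009, 46.001251220703125), 48.8140754699707) [[337.8999938964844, 250.8000030517578], [372.6000061035156, 220.5], [373.8999938964844, 222.0], [339.20001220703125, 252.3000030517578]]
top level 357 ((439.3834228515625, 215.5570068359375), (9.573549270629883, 49.23540115356445), 30.25643539428711) [[422.8445739746094, 234.4093475341797], [447.6528625488281, 191.88084411621094], [455.9222717285156, 196.7046661376953], [431.1139831542969, 239.23316955566406]]
top dark 368 [321.51358696 199.5326087 ] ((321.385986328125, 199.5945587158203), (7.310130596160889, 51.50182342529297), 74.2913589477539) [[295.6000061035156, 203.0], [345.20001220703125, 189.10000610351562], [347.20001220703125, 196.10000610351562], [297.6000061035156, 210.10000610351562]]
```

View pics/c0.png

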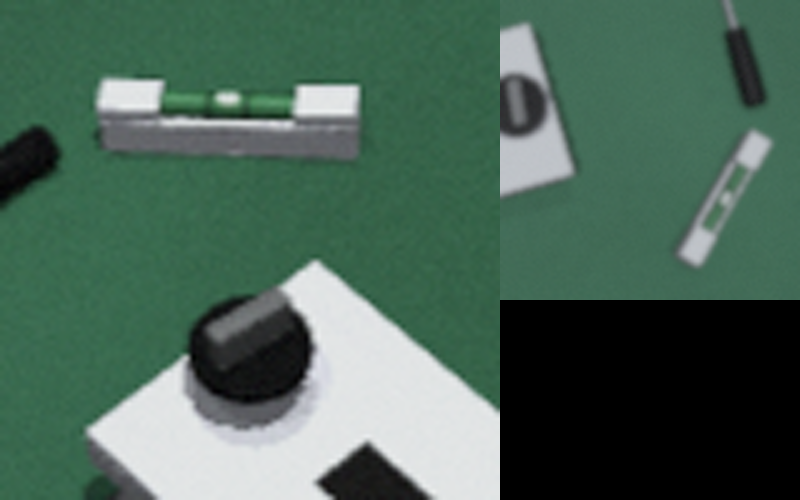

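The crop shows the level upright with its two end-block tops, at scene ends of about (259.6,113.6) and (311.4,114.8). The wing top is at about (289,158) in the scene view and (370,184) in the top view. I triangulate these now.

Run:
```python
from seg import *
for nm,a,b in [('lev far',(259.6,113.6),(451.8,194.3)),('lev near',(311.4,114.8),(427.0,236.8)),('vial',(285.2,114.4),(440.2,215.5)),
 ('wing',(289.2,157.9),(370,184)),('strip',(331.8,208.3),(321.4,199.6)),
 ('strip footend',(307.5,187.0),(346.2,192.6)),('strip hinge',(356,229.5),(296.6,206.5))]:
    p,e=tri(a,b);print(nm,p.round(4),round(e,4))
T=cv2.imread('pics/t0.png').astype(int);S=cv2.imread('pics/s0.png').astype(int)
# level heading, top faces at z=.038; from both views
for n,uv in (('scene',[(259.6,113.6),(311.4,114.8)]),('top',[(451.8,194.3),(427,236.8)])):
    p=plane(n,uv,.038);d=p[1]-p[0];print(n,'lev',p.mean(0).round(4),np.hypot(*d[:2]),np.degrees(np.arctan2(-d[1],-d[0])))
for n,uv in (('scene',[(307.5,187),(356,229.5)]),('top',[(346.2,192.6),(296.6,206.5)])):
    p=plane(n,uv,.070);d=p[1]-p[0];print(n,'strip',p.mean(0).round(4),np.hypot(*d[:2]),np.degrees(np.arctan2(d[1],d[0])))
# white plate outline in top, wing pixels
g=T[150:240,280:400]; m=(g.min(2)>120); ys,xs=np.nonzero(m); r=cv2.minAreaRect(np.c_[xs+280,ys+150].astype(np.float32));bp=cv2.boxPoints(r);P=plane('top',bp,.07);print(r,'\n',P.round(4),[round(np.hypot(*(P[i]-P[i-1])[:2]),3) for i in range(4)], P.mean(0), np.degrees(np.arctan2(P[:,1]-np.roll(P[:,1],1),P[:,0]-np.roll(P[:,0],1))))
print(T[172:197,358:384].mean(2).astype(int))
```

```text
lev far [ 0.5827 -0.3809  0.0368] 0.0033
lev near [ 0.4529 -0.3018  0.0391] 0.0004
vial [ 0.5177 -0.3443  0.0343] 0.0023
wing [ 0.6048 -0.1216  0.1324] 0.0004
strip [0.5645 0.022  0.0696] 0.0024
strip footend [ 0.5876 -0.055   0.0786] 0.0045
strip hinge [0.5426 0.0986 0.0654] 0.0059
scene lev [ 0.517  -0.3407  0.038 ] 0.15014741044376015 -30.48364609517658
top lev [ 0.5186 -0.3418  0.038 ] 0.15314064196985486 -31.242175795193702
scene strip [0.5643 0.0203 0.07  ] 0.17056705861244142 105.38206342857963
top strip [0.5656 0.0212 0.07  ] 0.15633373885839608 105.60369331489922
((337.23272705078125, 195.2138671875), (53.14603042602539, 93.27214050292969), 73.95099639892578) 
 [[ 0.6178  0.1321  0.07  ]
 [ 0.6966 -0.1418  0.07  ]
 [ 0.5399 -0.1844  0.07  ]
 [ 0.4625  0.0865  0.07  ]] [np.float64(0.162), np.float64(0.285), np.float64(0.162), np.float64(0.282)] [ 0.57922421 -0.02688827  0.07      ] [  16.3547579   -73.95213729 -164.7758242   105.95071198]
[[194 195 196 195 196 195 195 194 194 194 194 195 193 193 194 194 195 195
  193 187 159 113  76  73  83  87]
 [194 194 194 195 195 195 194 
[... 1886 characters left out ...]
84  59  50
   50  57  80 115 153 177 184 170]
 [193 186 165 129  88  62  53  50  50  47  56  72  86  88  77  68  55  52
   57  73 102 139 171 187 191 180]
 [194 191 180 155 120  90  68  57  51  52  50  57  63  63  57  55  53  59
   75  98 130 158 183 193 193 187]
 [194 194 189 177 153 129 104  79  64  60  53  52  50  51  52  57  64  82
  109 135 156 176 189 194 194 189]
 [194 195 193 188 179 165 145 122 102  87  75  66  67  68  75  86 101 122
  146 166 180 189 194 194 195 191]
 [194 196 195 193 189 183 173 161 148 134 120 112 113 113 121 133 145 163
  176 186 192 194 194 196 194 194]
 [195 195 195 196 195 191 189 185 178 172 166 162 160 163 166 172 179 185
  190 193 196 196 195 194 195 194]]
```

The rows are not in the units I measure in: shifts go in shares of 0.8 m and turns go in shares of 2 pi rad. I convert before sending: 37.3 cm is 0.4663, 18.9 cm is 0.2363.

Request:
servo_tool([
  [0.0425, 0.0213, -0.0088, 0],
  [0.085, 0.0425, -0.0188, 0],
  [0.1275, 0.065, -0.0275, 0],
  [0.17, 0.0863, -0.0363, 0],
  [0.2125, 0.1075, -0.045, 0],
  [0.255, 0.1288, -0.055, 0],
  [0.2975, 0.15, -0.0638, 0],
  [0.34, 0.1725, -0.0725, 0],
  [0.3825, 0.1938, -0.0813, 0],
  [0.425, 0.215, -0.0913, 0],
  [0.4663, 0.2363, -0.1, 0],
  [0.4663, 0.2363, -0.1, 0],
  [0.4663, 0.2363, -0.1, 0],
  [0.4663, 0.2363, -0.1, 0],
], claw=0, force=40)

```text
time: 1.27
ee_pos: [0.5177, -0.3414, 0.1509]
tcp_rot: [-180.0, 0.1, 15.3]
wrist_force: [-0.2, -1.4, -0.1]
opening: 0.0853
grasp_force: 0.0
```

Run:
```python
from seg import *
o=get_obs();print(o['q'],o['time'])
T=cv2.imread('pics/t0.png').astype(float).mean(2)
P=[]
for r in range(178,190):
    w=np.clip(T[r,364:376]-75,0,None); P.append(((w*np.arange(364,376)).sum()/w.sum(),r))
P=plane('top',P,.132); v=np.polyfit(P[:,0],P[:,1],1); print('wing deg',np.degrees(np.arctan(v[0])),P.mean(0))
```

```text
[-3.33982011e+01  1.38676385e+01  1.12484758e+01  8.74386195e+01
 -1.58583213e-02  1.31282780e+02] 1.2667
wing deg 8.962857028834474 [ 0.60651752 -0.12162325  0.132     ]
```

Scaled: -7.5 cm is -0.0938, -7.2 cm is -0.09, 2.335 rad is 0.3716.

Request:
servo_tool([
  [0, 0, 0, 0.0191],
  [0, 0, 0, 0.0382],
  [0, 0, 0, 0.0573],
  [0, 0, 0, 0.0764],
  [0, 0, 0, 0.0955],
  [0, 0, 0, 0.1146],
  [0, 0, 0, 0.1337],
  [0, 0, 0, 0.1528],
  [0, 0, 0, 0.1719],
  [0, 0, 0, 0.191],
  [0, 0, -0.01, 0.2101],
  [0, 0, -0.02, 0.2292],
  [0, 0, -0.03, 0.2483],
  [0, 0, -0.04, 0.2674],
  [0, 0, -0.05, 0.2865],
  [0, 0, -0.06, 0.3056],
  [0, 0, -0.07, 0.3247],
  [0, 0, -0.08, 0.3438],
  [0, 0, -0.09, 0.3629],
  [0, 0, -0.0938, 0.3716],
])

```text
time: 2.93
ee_pos: [0.5164, -0.3425, 0.0757]
tcp_rot: [-180.0, -0.0, 149.3]
wrist_force: [-0.3, -0.1, -0.2]
opening: 0.0854
grasp_force: 0.0
```

Scaled: -6.9 cm is -0.0863, -6.8 cm is -0.085.

Request:
servo_tool([
  [0, 0, -0.0125, 0],
  [0, 0, -0.0275, 0],
  [0, 0, -0.0425, 0],
  [0, 0, -0.0575, 0],
  [0, 0, -0.07, 0],
  [0, 0, -0.08, 0],
  [0, 0, -0.085, 0],
  [0, 0, -0.0863, 0],
  [0, 0, -0.0863, 0],
  [0, 0, -0.0863, 0],
])

```text
time: 3.77
ee_pos: [0.5184, -0.3417, 0.0078]
tcp_rot: [-180.0, 0.0, 149.1]
wrist_force: [0.5, 0.2, 0.5]
opening: 0.0855
grasp_force: 0.0
```

Run:
```python
from seg import *
o=get_obs();print(o['q'],o['ee_pos'],o['tcp_rot'],o['wrist_force'])
a=snap('scene','s1')[80:150,240:340,::-1];b=snap('top','t1')[170:260,390:490,::-1]
cv2.imwrite('pics/c1.png',np.hstack([cv2.resize(a,(400,280),interpolation=2),cv2.resize(b[:70],(400,280),interpolation=2)]))
```

```text
[-3.33926025e+01  1.60392085e+01 -2.03079898e+00  7.18798847e+01
 -2.08490323e-03 -2.46544472e+00] [ 0.518359   -0.34171119  0.00784558] [-1.79995762e+02  4.99717381e-02  1.49072843e+02] [0.49213539 0.15828605 0.54750927]
```

View pics/c1.png

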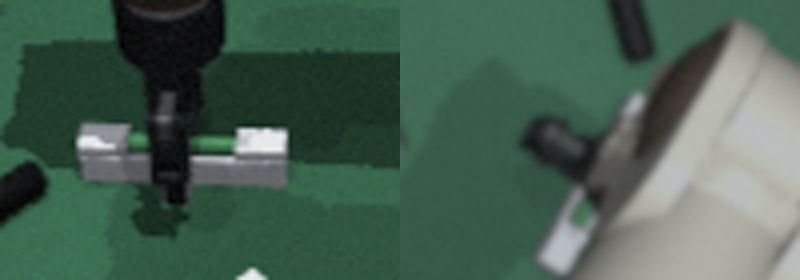

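The fingers straddle the level at its middle. I close and lift.

Scaled: -0.1 cm is -0.0013.

Request:
servo_tool([
  [0, 0, -0.0013, 0],
  [0, 0, -0.0013, 0],
  [0, 0, -0.0013, 0],
  [0, 0, -0.0013, 0],
  [0, 0, -0.0013, 0],
  [0, 0, -0.0013, 0],
  [0, 0, -0.0013, 0],
  [0, 0, -0.0013, 0],
  [0, 0, -0.0013, 0],
  [0, 0, -0.0013, 0],
  [0, 0, -0.0013, 0],
  [0, 0, -0.0013, 0],
], claw=1, force=50)

```text
time: 4.87
ee_pos: [0.5181, -0.3417, 0.0065]
tcp_rot: [-180.0, 0.0, 149.1]
wrist_force: [-1.2, -1.1, 3.5]
opening: 0.0227
grasp_force: 50.9
```

Scaled: 15 cm is 0.1875, 14.6 cm is 0.1825.

Request:
servo_tool([
  [0, 0, 0.0063, 0],
  [0, 0, 0.0188, 0],
  [0, 0, 0.0375, 0],
  [0, 0, 0.06, 0],
  [0, 0, 0.0825, 0],
  [0, 0, 0.105, 0],
  [0, 0, 0.1275, 0],
  [0, 0, 0.15, 0],
  [0, 0, 0.1688, 0],
  [0, 0, 0.1825, 0],
  [0, 0, 0.1875, 0],
  [0, 0, 0.1875, 0],
  [0, 0, 0.1875, 0],
])

```text
time: 5.95
ee_pos: [0.5178, -0.3414, 0.1555]
tcp_rot: [180.0, -0.1, 149.1]
wrist_force: [-0.8, 0.6, -3.6]
opening: 0.0227
grasp_force: 50.0
```

Run:
```python
from seg import *
o=get_obs();print(o['ee_pos'],o['tcp_rot'],o['wrist_force'])
a=snap('scene','s2')[30:180,200:360,::-1]
cv2.imwrite('pics/c2.png',cv2.resize(a,None,fx=4,fy=4,interpolation=2))
```

```text
[ 0.51784923 -0.34140775  0.15551932] [ 1.79996025e+02 -5.40757139e-02  1.49073544e+02] [-0.77528135  0.57369173 -3.64331799]
```

View pics/c2.png

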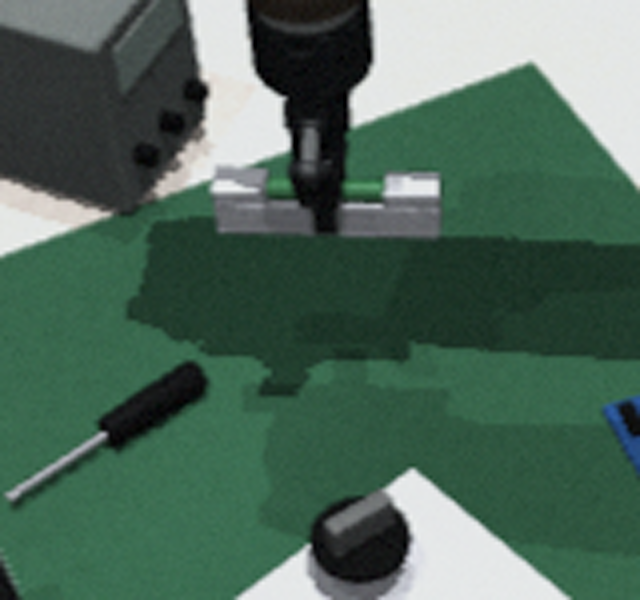

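The level hangs straight in the grip; its top ends are at about (253.9,74.9) and (309.6,76.4) in the scene view. I check its offset in the hand.

Run:
```python
from seg import *
p=plane('scene',[(253.9,74.9),(309.6,76.4)],.187);d=p[1]-p[0];print(p.mean(0),np.hypot(*d[:2]),np.degrees(np.arctan2(d[1],d[0])))
```

```text
[ 0.51732624 -0.33802891  0.187     ] 0.14744960303065915 148.97368129828922
```

Scaled: 36.2 cm is 0.4525, 35.8 cm is 0.4475, -0.76 rad is -0.121.

Request:
servo_tool([
  [0.0025, 0.0125, 0, -0.008],
  [0.005, 0.0375, 0, -0.0159],
  [0.0088, 0.0688, 0, -0.0255],
  [0.0138, 0.1063, 0, -0.035],
  [0.0188, 0.1438, 0, -0.0446],
  [0.0238, 0.1813, 0, -0.0541],
  [0.0288, 0.2188, 0, -0.0637],
  [0.0338, 0.2563, 0, -0.0732],
  [0.0388, 0.2938, 0, -0.0828],
  [0.0438, 0.3313, 0, -0.0923],
  [0.0488, 0.3688, 0, -0.1019],
  [0.0525, 0.4, 0, -0.1098],
  [0.0563, 0.4313, 0, -0.1162],
  [0.0588, 0.4475, 0, -0.1194],
  [0.0588, 0.4525, 0, -0.121],
  [0.0588, 0.4525, -0.0063, -0.121],
  [0.0588, 0.4525, -0.025, -0.121],
  [0.0588, 0.4525, -0.05, -0.121],
  [0.0588, 0.4525, -0.0688, -0.121],
  [0.0588, 0.4525, -0.075, -0.121],
])

```text
time: 7.67
ee_pos: [0.5633, 0.0193, 0.0928]
tcp_rot: [-179.7, -0.0, 105.5]
wrist_force: [-0.8, 0.0, -3.6]
opening: 0.0228
grasp_force: 49.8
```

Request:
servo_tool([
  [0, 0, 0, 0],
  [0, 0, 0, 0],
  [0, 0, 0, 0],
  [0, 0, 0, 0],
])

```text
time: 8.0
ee_pos: [0.5656, 0.0203, 0.0974]
tcp_rot: [179.9, 0.0, 105.5]
wrist_force: [-0.4, 0.4, -3.0]
opening: 0.0228
grasp_force: 49.8
```

Run:
```python
from seg import *
o=get_obs();print(o['ee_pos'],o['tcp_rot'],o['wrist_force'])
a=snap('scene','s3')[110:270,230:400,::-1]
cv2.imwrite('pics/c3.png',cv2.resize(a,None,fx=3.5,fy=3.5,interpolation=2))
```

```text
[0.56557553 0.02025827 0.09743015] [1.79904476e+02 2.53411961e-02 1.05518163e+02] [-0.35424757  0.43824989 -3.03695243]
```

View pics/c3.png

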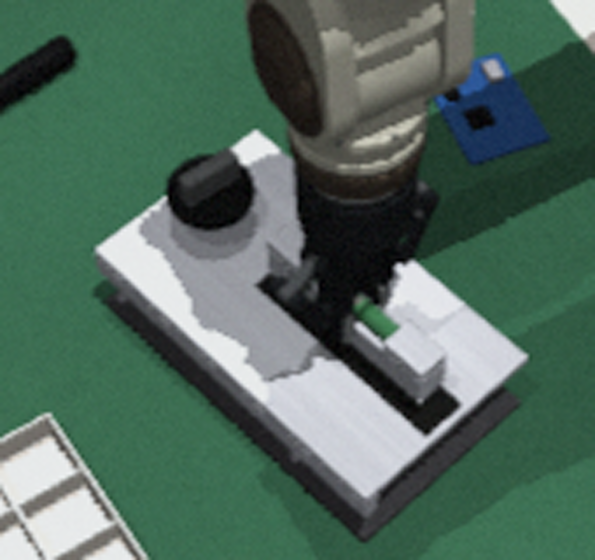

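The level hangs over the strip and in line with it. I lower it.

Scaled: -1.8 cm is -0.0225, -1.7 cm is -0.0213.

Request:
servo_tool([
  [0, 0, -0.005, 0],
  [0, 0, -0.01, 0],
  [0, 0, -0.015, 0],
  [0, 0, -0.0188, 0],
  [0, 0, -0.0213, 0],
  [0, 0, -0.0225, 0],
  [0, 0, -0.0225, 0],
  [0, 0, -0.0225, 0],
])

```text
time: 8.72
ee_pos: [0.565, 0.0205, 0.0787]
tcp_rot: [180.0, 0.0, 105.5]
wrist_force: [-1.3, 0.9, -0.5]
opening: 0.0229
grasp_force: 50.5
```

Scaled: -0.2 cm is -0.0025, -0.15 cm is -0.0019.

Request:
servo_tool([
  [0, 0, -0.0006, 0],
  [0, 0, -0.0013, 0],
  [0, 0, -0.0019, 0],
  [0, 0, -0.0025, 0],
  [0, 0, -0.0025, 0],
  [0, 0, -0.0025, 0],
])

```text
time: 9.22
ee_pos: [0.5652, 0.0203, 0.0768]
tcp_rot: [180.0, 0.0, 105.5]
wrist_force: [-3.2, 0.7, 4.9]
opening: 0.0228
grasp_force: 51.2
```

Request:
servo_tool([
  [0, 0, 0, 0],
  [0, 0, 0, 0],
  [0, 0, 0, 0],
  [0, 0, 0, 0],
  [0, 0, 0, 0],
  [0, 0, 0, 0],
  [0, 0, 0, 0],
  [0, 0, 0, 0],
  [0, 0, 0, 0],
  [0, 0, 0, 0],
], claw=0)

```text
time: 10.05
ee_pos: [0.565, 0.0205, 0.0763]
tcp_rot: [180.0, 0.0, 105.5]
wrist_force: [-0.1, 0.6, -0.1]
opening: 0.0852
grasp_force: 0.0
```

Scaled: 12 cm is 0.15, 11.5 cm is 0.1438.

Request:
servo_tool([
  [0, 0, 0.005, 0],
  [0, 0, 0.015, 0],
  [0, 0, 0.03, 0],
  [0, 0, 0.05, 0],
  [0, 0, 0.07, 0],
  [0, 0, 0.09, 0],
  [0, 0, 0.11, 0],
  [0, 0, 0.13, 0],
  [0, 0, 0.1438, 0],
  [0, 0, 0.15, 0],
  [0, 0, 0.15, 0],
  [0, 0, 0.15, 0],
])

```text
time: 11.05
ee_pos: [0.565, 0.0205, 0.1961]
tcp_rot: [-180.0, -0.0, 105.5]
wrist_force: [0.1, -0.3, -0.8]
opening: 0.0853
grasp_force: 0.0
```

Run:
```python
from seg import *
o=get_obs();print(o['q'],o['ee_pos'],o['tcp_rot'],o['wrist_force'])
a=snap('scene','s4')[110:270,230:400,::-1]
cv2.imwrite('pics/c4.png',cv2.resize(a,None,fx=3.5,fy=3.5,interpolation=2))
```

```text
[ 2.07443539e+00  6.50508952e+00  7.82027650e+00  9.13185252e+01
 -2.75754225e-04  7.65466766e+01] [0.56503299 0.020465   0.19609347] [-1.79996689e+02 -5.08459096e-04  1.05527759e+02] [ 0.12411983 -0.31436706 -0.76516961]
```

View pics/c4.png

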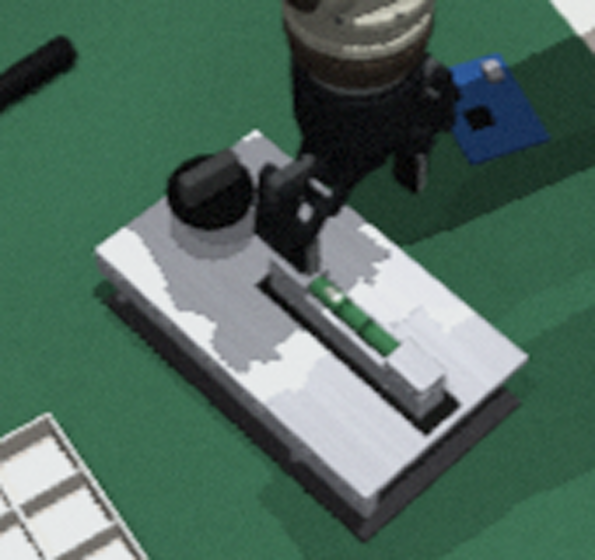

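The level stands upright on the strip and is released; its bubble is at the foot end, as it should be with the shelf sprung up. I go to the knob.

Scaled: -14.3 cm is -0.1788, -14.2 cm is -0.1775, 1.457 rad is 0.2319.

Request:
servo_tool([
  [0.0038, -0.0125, 0, 0.0175],
  [0.0075, -0.0275, 0, 0.035],
  [0.0113, -0.0425, 0, 0.0525],
  [0.0163, -0.0575, 0, 0.07],
  [0.02, -0.0725, 0, 0.0875],
  [0.025, -0.0875, 0, 0.105],
  [0.0288, -0.1025, 0, 0.1225],
  [0.0325, -0.1175, 0, 0.1401],
  [0.0375, -0.1325, 0, 0.1576],
  [0.0413, -0.1475, 0, 0.1751],
  [0.045, -0.16, 0, 0.1926],
  [0.0488, -0.1713, 0, 0.2101],
  [0.0506, -0.1775, 0, 0.2276],
  [0.0506, -0.1788, 0, 0.2319],
  [0.0506, -0.1788, 0, 0.2319],
  [0.0506, -0.1788, -0.0063, 0.2319],
  [0.0506, -0.1788, -0.0188, 0.2319],
  [0.0506, -0.1788, -0.0375, 0.2319],
  [0.0506, -0.1788, -0.0438, 0.2319],
  [0.0506, -0.1788, -0.0438, 0.2319],
], claw=0.5)

```text
time: 12.77
ee_pos: [0.6045, -0.1221, 0.1588]
tcp_rot: [179.9, -0.2, -171.0]
wrist_force: [0.3, 0.2, -0.4]
opening: 0.0431
grasp_force: 0.0
```

Scaled: -4.9 cm is -0.0613, -4.8 cm is -0.06.

Request:
servo_tool([
  [0, 0, -0.0063, 0],
  [0, 0, -0.0188, 0],
  [0, 0, -0.0313, 0],
  [0, 0, -0.0438, 0],
  [0, 0, -0.0538, 0],
  [0, 0, -0.06, 0],
  [0, 0, -0.0613, 0],
  [0, 0, -0.0613, 0],
  [0, 0, -0.0613, 0],
])

```text
time: 13.52
ee_pos: [0.6057, -0.1226, 0.1127]
tcp_rot: [-180.0, 0.0, -171.0]
wrist_force: [-0.4, -0.8, 0.7]
opening: 0.0429
grasp_force: 0.0
```

Run:
```python
from seg import *
o=get_obs();print(o['q'],o['ee_pos'],o['tcp_rot'],o['wrist_force'])
a=snap('scene','s5')[110:270,230:400,::-1]
cv2.imwrite('pics/c5.png',cv2.resize(a,None,fx=3.5,fy=3.5,interpolation=2))
```

```text
[-1.14407871e+01  1.35382528e+01  6.64317071e+00  8.30728068e+01
 -1.16529255e-04 -2.04439206e+01] [ 0.60568647 -0.12257717  0.11268323] [-1.79988675e+02  3.00478802e-02 -1.70996864e+02] [-0.40640744 -0.81528072  0.65032971]
```

View pics/c5.png

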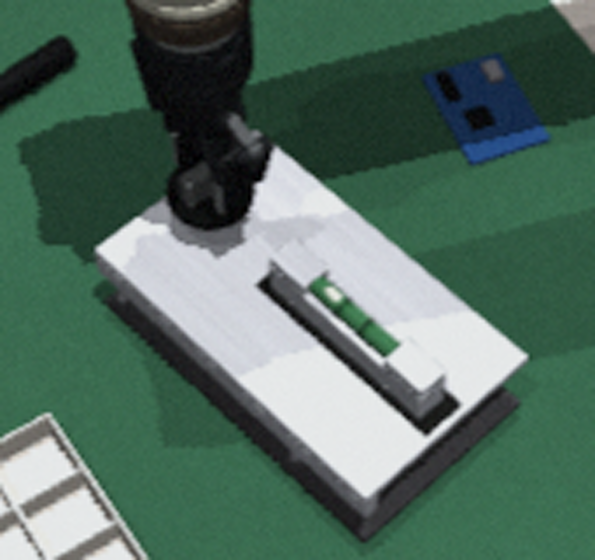

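The fingers are around the wing, and the bubble is visible to the scene camera. I close, then press.

Request:
servo_tool([
  [0, 0, 0, 0],
  [0, 0, 0, 0],
  [0, 0, 0, 0],
  [0, 0, 0, 0],
  [0, 0, 0, 0],
  [0, 0, 0, 0],
  [0, 0, 0, 0],
  [0, 0, 0, 0],
  [0, 0, 0, 0],
  [0, 0, 0, 0],
], claw=1, force=60)

```text
time: 14.4
ee_pos: [0.6055, -0.122, 0.1122]
tcp_rot: [180.0, -0.0, -171.0]
wrist_force: [0.1, 4.9, -0.8]
opening: 0.013
grasp_force: 61.9
```

Scaled: -0.4 cm is -0.005, -0.3 cm is -0.0038.

Request:
servo_tool([
  [0, 0, -0.0013, 0],
  [0, 0, -0.0025, 0],
  [0, 0, -0.0038, 0],
  [0, 0, -0.005, 0],
  [0, 0, -0.005, 0],
  [0, 0, -0.005, 0],
])

```text
time: 14.9
ee_pos: [0.6058, -0.1227, 0.1087]
tcp_rot: [-180.0, 0.1, -171.0]
wrist_force: [1.4, 1.5, 4.7]
opening: 0.0128
grasp_force: 62.5
```

Scaled: -0.2 cm is -0.0025, -0.15 cm is -0.0019.

Request:
servo_tool([
  [0, 0, -0.0006, 0],
  [0, 0, -0.0013, 0],
  [0, 0, -0.0019, 0],
  [0, 0, -0.0025, 0],
  [0, 0, -0.0025, 0],
  [0, 0, -0.0025, 0],
])

```text
time: 15.4
ee_pos: [0.606, -0.1229, 0.1077]
tcp_rot: [-179.9, 0.1, -171.0]
wrist_force: [-1.4, 0.2, 9.0]
opening: 0.0125
grasp_force: 63.5
```

```bash
cat > bub.py <<'E'
from seg import *
import sys
im=snap('scene',sys.argv[1]); o=get_obs(); print(o['time'],o['ee_pos'].round(4),o['tcp_rot'][2].round(2),o['wrist_force'].round(1))
# profile along the vial: level axis sampled on z=zv plane (world, mm from seat, + = towards hinge)
a=np.radians(105.5);ax=np.array([np.cos(a),np.sin(a),0]);c=np.array([.565,.0205,.1045])
pr=np.array([-ax[1],ax[0],0])
s=np.arange(-45,46,1.0)/1000
I=im.astype(np.float32); acc=[]
for w in np.arange(-3,4,1)/1000:
    uv=proj('scene',c+s[:,None]*ax+w*pr).astype(np.float32); acc.append(cv2.remap(I,uv[:,0],uv[:,1],cv2.INTER_LINEAR)[:,0])
P=np.mean(acc,0)
print('s  R G'); print(' '.join(f'{int(1000*x)}:{int(p[0])}/{int(p[1])}' for x,p in zip(s,P)))
E
python3 bub.py b1
python3 - <<'E'
import cv2
a=cv2.imread('pics/b1.png')[175:245,305:375]
cv2.imwrite('pics/b1c.png',cv2.resize(a,None,fx=8,fy=8,interpolation=2))
E
```

```text
15.45 [ 0.606  -0.1229  0.1077] -171.01 [-0.2 -0.5  9.7]
s  R G
-45:202/207 -44:195/201 -43:180/190 -42:153/172 -41:122/151 -40:94/134 -39:74/123 -38:63/117 -37:61/116 -36:61/117 -35:62/119 -34:63/120 -33:64/121 -32:64/121 -31:64/121 -30:64/120 -29:64/120 -28:65/120 -27:65/120 -26:64/120 -25:65/120 -24:65/121 -23:64/120 -22:63/119 -21:63/119 -20:64/120 -19:65/121 -18:64/120 -17:62/115 -16:58/107 -15:53/98 -14:48/91 -13:45/88 -12:45/91 -11:49/98 -10:58/107 -9:75/120 -8:103/140 -7:134/162 -6:163/183 -5:181/196 -4:189/202 -3:194/205 -2:197/208 -1:199/209 0:199/208 1:199/209 2:199/209 3:192/205 4:175/195 5:151/178 6:122/156 7:92/132 8:68/110 9:53/96 10:47/92 11:47/96 12:49/101 13:53/106 14:56/111 15:60/115 16:62/118 17:64/120 18:65/121 19:65/121 20:64/121 21:64/121 22:65/122 23:66/123 24:67/123 25:66/122 26:64/121 27:65/121 28:66/122 29:67/122 30:66/122 31:65/121 32:65/121 33:66/121 34:70/122 35:88/132 36:119/151 37:159/178 38:195/206 39:215/222 40:225/229 41:228/231 42:229/232 43:229/232 44:229/232 45:229/232
```

View pics/b1c.png

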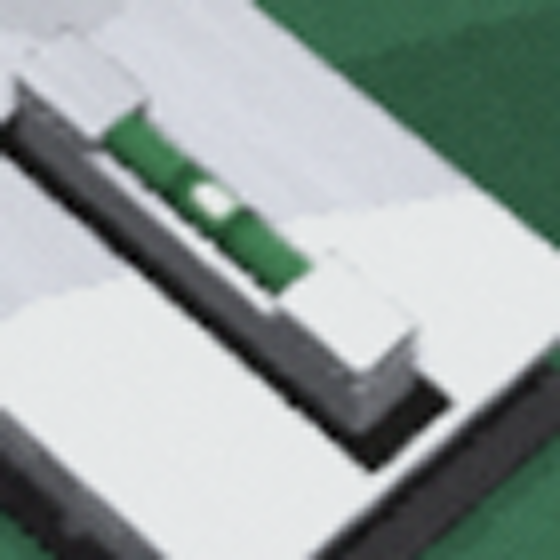

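The bubble is passing between the lines, but it may not have settled. I wait and press slightly more.

Scaled: -0.05 cm is -0.0006.

Request:
servo_tool([
  [0, 0, -0.0006, 0],
  [0, 0, -0.0006, 0],
  [0, 0, -0.0006, 0],
  [0, 0, -0.0006, 0],
  [0, 0, -0.0006, 0],
  [0, 0, -0.0006, 0],
  [0, 0, -0.0006, 0],
  [0, 0, -0.0006, 0],
  [0, 0, -0.0006, 0],
  [0, 0, -0.0006, 0],
  [0, 0, -0.0006, 0],
  [0, 0, -0.0006, 0],
  [0, 0, -0.0006, 0],
  [0, 0, -0.0006, 0],
  [0, 0, -0.0006, 0],
  [0, 0, -0.0006, 0],
  [0, 0, -0.0006, 0],
  [0, 0, -0.0006, 0],
])

```text
time: 16.95
ee_pos: [0.6061, -0.1229, 0.1075]
tcp_rot: [-179.9, 0.1, -171.0]
wrist_force: [-0.2, 0.3, 12.4]
opening: 0.0132
grasp_force: 63.8
```

```bash
cat >> bub.py <<'E'
r=P[:,0]; k=np.where((r>130)&(abs(s)<.034))[0]
if len(k):
    i,j=k[0],k[-1]; lo=s[i-1]+.001*(130-r[i-1])/(r[i]-r[i-1]); hi=s[j]+.001*(r[j]-130)/(r[j]-r[j+1])
    print('bubble edges mm',lo*1e3,hi*1e3,'centre',500*(lo+hi))
E
python3 bub.py b2
```

```text
17.0 [ 0.6061 -0.1229  0.1075] -171.01 [-1.3  0.7 12.3]
s  R G
-45:203/207 -44:196/202 -43:181/191 -42:154/172 -41:122/151 -40:95/134 -39:75/124 -38:65/119 -37:61/117 -36:61/117 -35:62/118 -34:64/120 -33:65/121 -32:66/121 -31:65/120 -30:63/119 -29:62/118 -28:62/118 -27:62/118 -26:63/119 -25:63/119 -24:62/118 -23:62/119 -22:63/120 -21:64/121 -20:65/121 -19:65/122 -18:65/120 -17:62/116 -16:60/108 -15:55/99 -14:49/91 -13:44/86 -12:44/90 -11:46/96 -10:49/101 -9:52/106 -8:56/110 -7:59/114 -6:62/117 -5:63/118 -4:64/119 -3:64/121 -2:68/123 -1:80/131 0:103/145 1:133/165 2:163/184 3:183/198 4:194/205 5:199/208 6:201/209 7:201/208 8:199/206 9:198/204 10:199/205 11:198/205 12:187/200 13:167/187 14:141/170 15:115/153 16:92/139 17:76/129 18:68/124 19:66/122 20:66/121 21:65/121 22:65/121 23:66/122 24:66/122 25:66/121 26:65/121 27:66/121 28:67/122 29:67/122 30:65/121 31:64/120 32:64/120 33:64/120 34:69/121 35:87/131 36:119/152 37:159/179 38:195/206 39:215/222 40:224/228 41:228/231 42:228/231 43:228/231 44:228/231 45:228/230
bubble edges mm 0.8706658845767379 14.446553283836693 centre 7.658609584206715
```

It is pressed home at a firm stop (12 N). The bubble is now about 9 mm towards the hinge, which calls for about 0.75 rad clockwise. I turn halfway first.

Scaled: 0.05 cm is 0.0006, 0.04 cm is 0.0005, -0.4 rad is -0.0637.

Request:
servo_tool([
  [0, 0, 0.0001, -0.0064],
  [0, 0, 0.0001, -0.0127],
  [0, 0, 0.0003, -0.0191],
  [0, 0, 0.0003, -0.0255],
  [0, 0, 0.0004, -0.0318],
  [0, 0, 0.0004, -0.0382],
  [0, 0, 0.0005, -0.0446],
  [0, 0, 0.0005, -0.0509],
  [0, 0, 0.0006, -0.0573],
  [0, 0, 0.0006, -0.0637],
  [0, 0, 0.0006, -0.0637],
  [0, 0, 0.0006, -0.0637],
  [0, 0, 0.0006, -0.0637],
  [0, 0, 0.0006, -0.0637],
  [0, 0, 0.0006, -0.0637],
  [0, 0, 0.0006, -0.0637],
  [0, 0, 0.0006, -0.0637],
  [0, 0, 0.0006, -0.0637],
  [0, 0, 0.0006, -0.0637],
  [0, 0, 0.0006, -0.0637],
])

```text
time: 18.67
ee_pos: [0.6061, -0.1227, 0.108]
tcp_rot: [180.0, 0.1, 166.1]
wrist_force: [-1.5, 1.0, 12.4]
opening: 0.0129
grasp_force: 63.7
```

```bash
python3 bub.py b3 | grep -v :
```

```text
18.7167 [ 0.6061 -0.1227  0.108 ] 166.07 [-0.4  1.3 13.3]
s  R G
bubble edges mm -3.2981026880443096 9.686953484546393 centre 3.1944253982510413
```

Scaled: 0.07 cm is 0.0009, 0.06 cm is 0.0008, -0.4 rad is -0.0637.

Request:
servo_tool([
  [0, 0, 0.0001, -0.0064],
  [0, 0, 0.0003, -0.0127],
  [0, 0, 0.0003, -0.0191],
  [0, 0, 0.0004, -0.0255],
  [0, 0, 0.0005, -0.0318],
  [0, 0, 0.0005, -0.0382],
  [0, 0, 0.0006, -0.0446],
  [0, 0, 0.0008, -0.0509],
  [0, 0, 0.0008, -0.0573],
  [0, 0, 0.0009, -0.0637],
  [0, 0, 0.0009, -0.0637],
  [0, 0, 0.0009, -0.0637],
  [0, 0, 0.0009, -0.0637],
  [0, 0, 0.0009, -0.0637],
  [0, 0, 0.0009, -0.0637],
  [0, 0, 0.0009, -0.0637],
  [0, 0, 0.0009, -0.0637],
  [0, 0, 0.0009, -0.0637],
  [0, 0, 0.0009, -0.0637],
  [0, 0, 0.0009, -0.0637],
])

```text
time: 20.38
ee_pos: [0.6061, -0.1225, 0.1085]
tcp_rot: [179.9, 0.1, 143.2]
wrist_force: [-0.0, 2.6, 11.1]
opening: 0.0128
grasp_force: 63.5
```

```bash
python3 bub.py b4
python3 - <<'E'
import cv2
a=cv2.imread('pics/b4.png')[175:235,310:360]
cv2.imwrite('pics/b4c.png',cv2.resize(a,None,fx=10,fy=10,interpolation=2))
E
```

```text
20.4333 [ 0.6061 -0.1225  0.1085] 143.17 [-0.9  2.4 11.1]
s  R G
-45:202/206 -44:194/201 -43:179/190 -42:153/172 -41:122/151 -40:94/133 -39:75/122 -38:65/117 -37:63/117 -36:64/118 -35:63/119 -34:63/118 -33:62/118 -32:63/118 -31:63/119 -30:64/120 -29:64/120 -28:63/119 -27:63/119 -26:63/119 -25:63/119 -24:62/118 -23:62/118 -22:63/119 -21:63/119 -20:64/120 -19:65/120 -18:63/119 -17:61/115 -16:56/106 -15:51/95 -14:46/86 -13:42/82 -12:43/87 -11:49/97 -10:61/109 -9:82/125 -8:110/145 -7:140/167 -6:167/187 -5:184/199 -4:190/202 -3:194/205 -2:198/207 -1:199/208 0:198/207 1:195/205 2:190/203 3:179/196 4:161/184 5:137/168 6:109/148 7:84/126 8:64/107 9:52/95 10:46/92 11:46/95 12:48/100 13:52/105 14:55/110 15:59/115 16:63/119 17:64/121 18:64/121 19:64/121 20:65/121 21:65/121 22:66/121 23:66/121 24:65/120 25:65/120 26:65/119 27:64/120 28:64/120 29:65/121 30:65/121 31:65/122 32:65/122 33:65/121 34:67/121 35:84/130 36:115/149 37:155/176 38:193/204 39:214/221 40:224/228 41:227/230 42:228/231 43:228/231 44:228/231 45:228/231
bubble edges mm -7.33693470666185 5.259441731031984 centre -1.038746487814933
```

View pics/b4c.png

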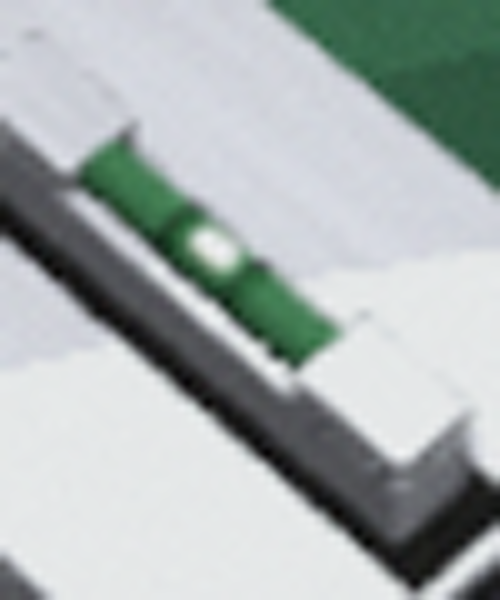

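Run:
```python
from seg import *
a=np.radians(105.5);ax=np.array([np.cos(a),np.sin(a),0]);c=np.array([.565,.0205,.1045]);pr=np.array([-ax[1],ax[0],0])
s=np.arange(-25,25.1,.5)/1000
def prof(f,w):
    I=cv2.imread(f'pics/{f}.png')[:,:,::-1].astype(np.float32)
    uv=proj('scene',c+s[:,None]*ax+w*pr).astype(np.float32);return cv2.remap(I,uv[:,0],uv[:,1],cv2.INTER_LINEAR)[:,0]
S=s*1e3
for w in range(-5,6):
    b2=prof('b2',w/1e3)[:,1];s5=prof('s5',w/1e3)[:,1];b4=prof('b4',w/1e3)[:,0]
    def cen(p,lo,hi):
        m=(S>lo)&(S<hi);d=np.clip(116-p[m],0,None);return round((d*S[m]).sum()/max(d.sum(),1),2), round(S[m][p[m].argmin()],1),round(p[m].min())
    d=np.clip(b4-80,0,None);print(w,'L',cen(b2,-18,-6),'R(s5)',cen(s5,3,18),'R(b4)',cen(b4+50,6,18),'bub',round((d*S).sum()/max(d.sum(),1),2),round(b4.max()))
```

```text
-5 L (np.float64(-11.63), np.float64(-11.5), 67) R(s5) (np.float64(10.83), np.float64(12.0), 64) R(b4) (np.float64(11.77), np.float64(11.0), 85) bub 0.0 73
-4 L (np.float64(-11.48), np.float64(-12.0), 76) R(s5) (np.float64(10.79), np.float64(11.0), 69) R(b4) (np.float64(11.9), np.float64(11.5), 86) bub -0.55 97
-3 L (np.float64(-11.55), np.float64(-12.5), 83) R(s5) (np.float64(10.71), np.float64(10.5), 74) R(b4) (np.float64(12.11), np.float64(10.5), 90) bub -0.68 130
-2 L (np.float64(-11.84), np.float64(-12.5), 86) R(s5) (np.float64(10.6), np.float64(10.0), 78) R(b4) (np.float64(12.12), np.float64(10.5), 93) bub -0.78 170
-1 L (np.float64(-12.25), np.float64(-12.5), 84) R(s5) (np.float64(10.48), np.float64(10.5), 80) R(b4) (np.float64(12.03), np.float64(11.0), 96) bub -0.95 201
0 L (np.float64(-12.71), np.float64(-13.0), 88) R(s5) (np.float64(10.33), np.float64(10.5), 79) R(b4) (np.float64(11.58), np.float64(10.5), 97) bub -1.07 222
1 L (np.float64(-12.92), np.float64(-13.5), 91) R(s5) (np.float64(10.13), np.float64(9.5), 78) R(b4) (np.float64(11.31), np.float64(10.0), 98) bub -1.15 228
2 L (np.float64(-12.88), np.float64(-13.5), 89) R(s5) (np.float64(10.21), np.float64(10.0), 79) R(b4) (np.float64(11.2), np.float64(10.0), 98) bub -1.23 229
3 L (np.float64(-12.73), np.float64(-13.0), 83) R(s5) (np.float64(10.39), np.float64(10.5), 78) R(b4) (np.float64(11.19), np.float64(11.0), 98) bub -1.22 226
4 L (np.float64(-12.77), np.float64(-12.5), 94) R(s5) (np.float64(10.27), np.float64(10.0), 83) R(b4) (np.float64(11.2), np.float64(11.5), 105) bub -0.79 220
5 L (np.float64(-12.95), np.float64(-11.5), 106) R(s5) (np.float64(9.95), np.float64(9.0), 91) R(b4) (np.float64(0.0), np.float64(12.5), 117) bub 0.33 204
```

The bubble is within about 0.4 mm of the middle. I make a small final trim, let it settle and check.

Scaled: -0.03 rad is -0.0048.

Request:
servo_tool([
  [0, 0, 0, -0.0016],
  [0, 0, 0, -0.0032],
  [0, 0, 0, -0.0048],
  [0, 0, 0, -0.0048],
  [0, 0, 0, -0.0048],
  [0, 0, 0, -0.0048],
  [0, 0, 0, -0.0048],
  [0, 0, 0, -0.0048],
  [0, 0, 0, -0.0048],
  [0, 0, 0, -0.0048],
  [0, 0, 0, -0.0048],
  [0, 0, 0, -0.0048],
  [0, 0, 0, -0.0048],
  [0, 0, 0, -0.0048],
  [0, 0, 0, -0.0048],
  [0, 0, 0, -0.0048],
  [0, 0, 0, -0.0048],
  [0, 0, 0, -0.0048],
  [0, 0, 0, -0.0048],
  [0, 0, 0, -0.0048],
])

```text
time: 22.1
ee_pos: [0.6061, -0.1225, 0.1086]
tcp_rot: [179.9, 0.1, 141.4]
wrist_force: [-0.2, 3.4, 12.1]
opening: 0.0129
grasp_force: 63.5
```

```bash
python3 bub.py b5 | grep -v /
```

```text
22.15 [ 0.6061 -0.1224  0.1086] 141.45 [-0.9  3.3 11. ]
s  R G
bubble edges mm -8.004389275796711 4.853218662086874 centre -1.5755853068549182
```

The bubble is at -1.6 mm, with the line midpoint at about -1.5 mm. The push is 11–12 N and steady, so I hand in.

```bash
python3 -c "
from workcell import *
print(job_done())"
```

```text
the job is handed in; nothing more can be done
None
```

The level stands upright on the strip, let go of; the arm still holds the knob, pressing the foot down at about 11–12 N, with the bubble within about 0.5 mm of midway by camera; the job was handed in at about 22 s, result not yet known.

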